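# Bolt down the display turntable

## Task

First switch the display turntable off: turn the bar-shaped knob on its speed control fully anticlockwise to its stop. Then tighten the turntable's foot bolt by swinging the click wrench that sits on it clockwise (seen from above) until the wrench clicks, its handle plainly folding at the joint and staying folded, but stop before the handle folds all the way. Let go of the wrench with the bolt still tight, and leave the round lamp dimmer knob and everything else on the counter as they are.

Things in the scene. Friction and masses are not known exactly. Their poses are not given: they have to be found in the camera images.
- bolt_axis (a point): Vertical axis of the foot bolt, 64 mm above the counter (the height of the wrench's centre line). The bolt goes through a dark steel tongue, 64 mm wide, 12 thick, on the robot's side of a fixed round display turntable (196 mm across, 56 high, centre 150 mm from the bolt, ring cones on it to 116 mm high). The x axis points from the bolt to the turntable's centre; z up.
- fold_pivot (a point): Centre of the wrench's vertical fold joint, 50 mm from the bolt axis along the wrench, 64 mm above the counter; turns with the wrench head. The x axis points from the bolt axis to this pivot.
- handle_grip (a point): Centre of the click wrench's black ribbed handle, 64 mm above the counter, 94 mm from the fold pivot (144 mm from the bolt axis while straight). Handle: 104 mm long, 26 wide, 26 high, underside 51 mm up, nothing fixed under it. The x axis runs along it, away from the bolt; z up. The socket is fast on the bolt: the wrench only turns about the vertical.
- nut_turn (a joint): Turn of bolt and wrench head, rad, growing clockwise from above. Starts 0 to 0.45; tight at a hard stop at 0.90. The straight wrench points directly away from the turntable at 0.45. Takes 0.6 N m either way (4 N at mid-handle), so pushing the handle back loosens the bolt; stays where left.
- wrench_fold (a joint): Fold of the handle relative to the wrench head, rad: 0 straight, growing clockwise from above, hard stop at 0.62 (all the way). Stays straight until the bolt is tight; then at about 15 N at mid-handle it gives (the click) and folds on at that steady force, staying where it is left (it does not spring back). A good click is a fold of about 0.3.
- speed_knob_grip (a point): Grip of the turntable's speed knob, on its vertical axis, 71 mm above the counter: a black upright bar 61 mm long, 14 wide, top at 78 mm, on a disc 64 mm across (top at 48), on a fixed grey box 120 x 100 mm, 34 high, left or right of the turntable (the lamp box lies on the other side). The x axis runs along the bar and turns with it; white line at its -x end; z up.
- speed_knob (a joint): Angle of the speed knob, rad: 0 is its anticlockwise end stop (off), growing clockwise seen from above. Starts between 0.6 and 1.3. Light: 0.04 N m, stays where it is left.
- lamp_mark (a point): White mark near the rim of the round lamp dimmer knob (black, 48 mm across, 22 mm high, top 57 mm above the counter, on a like grey box 34 mm high), 20 mm from its axis. To be left alone.
- loupe: Loose black eye loupe, 44 mm across, 34 mm high, standing; origin under its centre. To be left alone.
- ring_box: Loose closed burgundy ring box, 62 by 62 by 47 mm; origin under its centre. To be left alone.
- spray: Loose amber glass bottle, 48 mm across, 130 mm high; origin under its centre. To be left alone.
- calculator: Loose desk calculator, 150 by 85 by 18 mm; origin under its centre, x along its length. To be left alone.
- bangle: Loose plain brass bangle lying flat, 72 mm across, 10 mm high; origin at the centre of its underside. To be left alone.
- stamp: Loose hand stamp with a wooden knob, 50 by 30 mm, 74 mm high; origin under its centre. To be left alone.
Not all that is in view belongs to the job. Leave any turquoise look-alike of the part that bears speed_knob_grip alone.

How it is judged:
By the outcome, as a careful person would: the job done as asked, in the order asked, and still so for the second after the job is handed in, with the robot touching nothing.
It also fails if it takes over 48 s, if anything falls off the work surface, if the arm or the gripper's body presses on something with over 40 N, if the wrist force passes 120 N, or if a joint passes its speed limit or range.

## Robot

A 6-joint arm with a two-finger parallel gripper is mounted at the origin on the work surface. World frame = base frame: x ahead of the robot, y to its left, z up, the work surface at z = 0. Lengths are in m, angles in rad, forces in N, time in s.
With the tool pointing down it reaches from about 0.35 to 0.85 m from the base axis. Payload 8.1 kg.
Tool frame: the origin (TCP) lies on the centre line of the jaws, within the pads' length; the fingertips stand 11 mm ahead of it and the grasp point (between the pads) lies 8 mm behind it (ctrl.finger_overhang is the distance from the TCP to the fingertips, in m); z points along the fingers, y is the line along which they close (so a half turn about z gives the same grasp; the last joint's range is limited). The gripper opens to 93 mm and grips with 3 to 60 N. Pads are 15 mm wide; open, the fingers measure 128 mm over their backs; the gripper's body (75 mm by 188 mm) begins 65 mm behind the grasp point.
Start: joints at [1.022, 0.13, 1.488, -0, 1.523, -0.085], TCP at [0.268, 0.537, 0.23] pointing down, gripper open.
Joint ranges: [-2.96, 2.96], [-0.89, 2.26], [0.02, 2.5], [-1.34, 4.48], [0, 2.73], [-2.66, 2.66]. Speed limits (rad/s): [2.39, 2.39, 2.79, 3.14, 3.14, 3.14].

## Interface

Orientations are given as a unit quaternion [x, y, z, w].
In Python, from rig import ctrl gives the robot as it stands.
- The arm moves only by the tool send_rows, never from a script. Its arguments are lists of equal length, an entry for each row: "xyz": the shift along the tool's x, y, z in mm, a list of three; "turn": the turn about the tool's z in degrees; "jaw": the opening, from 0 (shut) to 1 (fully open). A call has 1 to 8 rows; each row shifts and turns the commanded pose from where the row before left it, along the tool's axes as they then stand; what a row does not reach is not made up. A row lasts 1/8 s, in which the tool goes at most 62.5 mm and 10.7 degrees, less where a joint would pass 70% of its speed; a pose out of reach is approached as far as the arm can. A call with a gripper value outside its range is refused whole. The fingers move at their own pace and stop on an object; "force" is the grip in N (left out, the last holds). Time passes only in rows, so rows that do not move let the fingers close. It gives the time, the measured TCP pose, the force, the opening and the grip force at its end, in the units of the state.
- ctrl.observe(): the state, without advancing time (a new reading comes with each control period).
- ctrl.capture(name): name is "side" or "top" or "wrist"; returns a dict with "pixels" (480x640x3 uint8, blue, green, red), "mtx" (3x3 intrinsics, pixels), "D" ([k1, k2, p1, p2, k3] as OpenCV has them; the pictures are not rectified), "xyz" and "rotation" of the camera in the world. Camera axes: x right, y down, z forward; pixel columns grow to the right and rows downward; lengths in m; the calibration is good to about 2 mm. A picture is of the moment at which its call begins. There is no depth.
- ctrl.job_done(): hands the job in; it is judged then, once.
Trained networks look in the newest picture that a camera, given by its name, has taken for a name from the list of things; names that differ only in an ending like _2 or _b are one class to them, and where a whole thing is asked for, a point or a joint stands for the part that bears it (a point fixed in the world has none). Each returns a list of dicts, best first, with "score" (0 to 1); they miss things now and then, are a little off and sometimes report something else, mostly with a low value. They report only what shows in the picture. A call takes as long as a camera call. They do not tell look-alikes from the thing itself.
- ctrl.trace(camera, label): "mask" (480x640 bool, what is visible of it) and "bbox" ([centre column, centre row, width, height] in pixels, round what is visible of it).
The state is a dict: "clock": time; "qpos": joint angles; "qvel": joint speeds; "tau": joint torques, N m; "tcp_pos": TCP position; "ee_rot": TCP orientation; "contact_force": force on the tool from outside, world axes, zero at the start; "moment": the same for the moment, N m; "finger_gap": finger opening in m; "grip_force": force on a finger pad.
Only numpy, scipy, OpenCV 4.12 (cv2) and the standard library are available. Lean on these libraries where they do the work, as an engineer would, in place of code of your own. Each camera call takes 0.05 s, during which the arm holds its last target. There are 200 camera calls.

## Working session

There is one attempt and no reset: what is moved stays moved. The work goes in short steps, Python scripts to look and compute and a tool call to move; the robot and the scene stay as the last step left them, time stands still between calls to the robot, and variables do not carry over. Pictures are saved under pics/ and viewed, at most 10 in all, crops included, and the job is handed in when it is done.

Besides the shell and the picture viewer there is one more tool, called after "Request:" by a JSON object that holds its "op" and its "data". send_rows: Moves the arm, as the interface text tells. Its arguments: {"type":"object","properties":{"xyz":{"type":"array","items":{"type":"array","items":{"type":"number"}}},"turn":{"type":"array","items":{"type":"number"}},"jaw":{"type":"array","items":{"type":"number"}},"force":{"type":"number"}},"required":["xyz","turn","jaw"]}

```bash
mkdir -p pics; ls
cat > h.py <<'E'
import numpy as np,cv2
from rig import ctrl
from scipy.spatial.transform import Rotation as R
def rot(c):
    r=np.array(c["rotation"],float)
    return r if r.shape==(3,3) else R.from_quat(r).as_matrix()
def ray(c,uv,z):
    p=cv2.undistortPoints(np.array(uv,float).reshape(-1,1,2),np.array(c["mtx"],float),np.array(c["D"],float)).reshape(-1,2)
    d=np.c_[p,np.ones(len(p))]@rot(c).T; o=np.array(c["xyz"],float)
    return o+d*((z-o[2])/d[:,2])[:,None]
def proj(c,P):
    r=rot(c); t=-r.T@np.array(c["xyz"],float)
    return cv2.projectPoints(np.array(P,float).reshape(-1,1,3),cv2.Rodrigues(r.T)[0],t,np.array(c["mtx"],float),np.array(c["D"],float))[0].reshape(-1,2)
E
python3 - <<'E'
from h import *
for n in ["top","side"]:
    c=ctrl.capture(n); cv2.imwrite(f"pics/{n}0.png",c["pixels"]); print(n,c["xyz"],c["rotation"],c["mtx"])
    for l in ["speed_knob_grip","handle_grip","lamp_mark","fold_pivot","nut_turn","spray","loupe","ring_box","calculator","stamp","bangle"]:
        print(l,[(round(d["score"],2),np.round(d["bbox"]).tolist()) for d in ctrl.trace(n,l)])
print(ctrl.observe())
E
```

```text
pics
top [ 0.40610112 -0.0187444   1.09348061] [ 0.71133776 -0.69969847  0.03552026 -0.05620458] [[450.47880342   0.         317.79119717]
 [  0.         450.47880342 236.95210388]
 [  0.           0.           1.        ]]
speed_knob_grip [(0.86, [486.0, 331.0, 28.0, 28.0]), (0.61, [469.0, 242.0, 30.0, 27.0])]
handle_grip [(0.84, [375.0, 248.0, 42.0, 54.0]), (0.38, [189.0, 171.0, 29.0, 32.0])]
lamp_mark [(0.73, [175.0, 247.0, 21.0, 22.0])]
fold_pivot [(0.79, [364.0, 233.0, 55.0, 81.0])]
nut_turn [(0.66, [366.0, 231.0, 60.0, 80.0])]
spray [(0.68, [228.0, 178.0, 26.0, 30.0])]
loupe [(0.86, [240.0, 285.0, 17.0, 22.0])]
ring_box [(0.57, [188.0, 173.0, 26.0, 28.0])]
calculator [(0.73, [445.0, 170.0, 36.0, 65.0])]
stamp [(0.81, [400.0, 299.0, 15.0, 26.0]), (0.39, [375.0, 248.0, 37.0, 52.0])]
bangle [(0.71, [331.0, 307.0, 32.0, 29.0])]
side [ 0.29820309 -0.98794602  0.64988815] [ 0.86157518 -0.08513085  0.05564069 -0.49733798] [[548.13647996   0.         328.33512739]
 [  0.         548.13647996 240.26788707]
 [  0.           0.           1.        ]]
speed_knob_grip [(0.94, [387.0, 350.0,
[... 598 characters left out ...]
, 34.0, 21.0])]
{'clock': 1.2, 'qpos': array([ 1.02162260e+00,  1.30419720e-01,  1.48822261e+00, -1.27417257e-05,
        1.52302499e+00, -8.53470004e-02]), 'qvel': array([ 0.00014073,  0.00036264, -0.00036323, -0.00090717, -0.00065641,
       -0.00043876]), 'tau': array([ 7.02335001e-04, -5.59790182e+01, -4.92041874e+01,  7.66394916e-02,
        2.32815306e-02,  3.59746110e-06]), 'tcp_pos': array([0.26837108, 0.53661573, 0.229611  ]), 'ee_rot': array([ 2.29839785e-01,  9.73228479e-01, -3.74521308e-05, -5.59962054e-06]), 'contact_force': array([-0.62783041, -0.29039766,  0.40734754]), 'moment': array([0.04779379, 0.00312161, 0.01834544]), 'grip_force': 0.0, 'finger_gap': 0.09300005136349629}
```

View pics/top0.png

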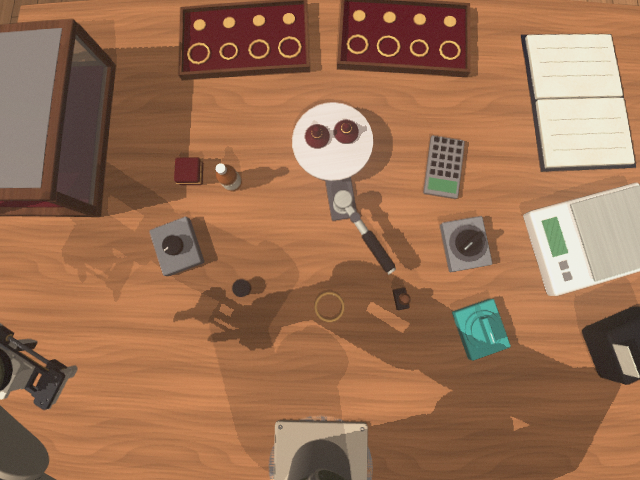

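View pics/side0.png

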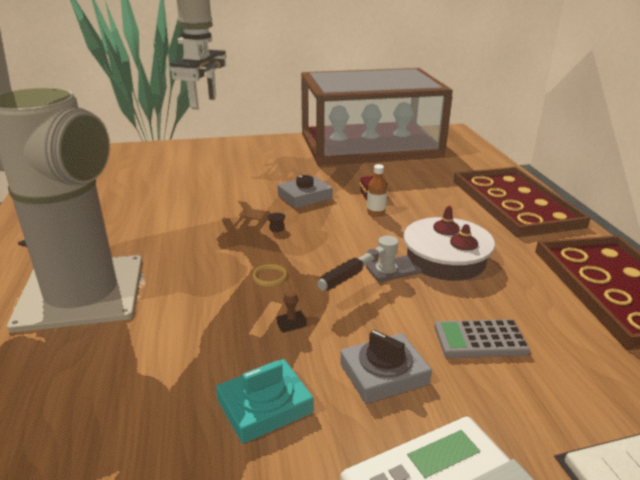

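Top view: the candidates are the turquoise knob (486,331), which is a look-alike; the grey box with the black bar knob (469,242), which fits the description; and the round lamp knob (172,245). The wrench runs from the bolt (342,200) to its handle end (392,270), and the stamp is at (401,298). In the side view the bar knob is at (387,350). I choose the grey-box bar knob and check it in one crop.

Run:
```python
from h import *
im=cv2.imread("pics/top0.png"); s=cv2.imread("pics/side0.png")
a=cv2.resize(im[205:280,430:510],None,fx=5,fy=5,interpolation=cv2.INTER_CUBIC)
b=cv2.resize(s[320:395,340:420],None,fx=5,fy=5,interpolation=cv2.INTER_CUBIC)
cv2.imwrite("pics/crop.png",np.hstack([a,b]))
c=ctrl.capture("top")
for l,z in [("speed_knob_grip",.06),("handle_grip",.064),("stamp",.07)]:
    for d in ctrl.trace("top",l)[:2]:
        ys,xs=np.nonzero(d["mask"]); r=cv2.minAreaRect(np.c_[xs,ys].astype(np.float32)); bx=cv2.boxPoints(r)
        print(l,np.round(ray(c,[r[0]],z),4), np.round(ray(c,bx,z)[:,:2],4).tolist(),r)
# bolt head, turntable
print(np.round(ray(c,[(333,142)],.056),4))
```

```text
speed_knob_grip [[ 0.533  -0.3362  0.06  ]] [[0.5617, -0.3053], [0.5627, -0.3688], [0.5043, -0.3671], [0.5035, -0.3041]] ((468.5, 242.5), (25.0, 27.0), 90.0)
speed_knob_grip [[ 0.3353 -0.3686  0.06  ]] [[0.3078, -0.3356], [0.3671, -0.341], [0.3629, -0.4019], [0.3035, -0.3962]] ((484.0999450683594, 329.1999816894531), (26.460294723510742, 26.460294723510742), 4.398705005645752)
handle_grip [[ 0.5226 -0.1176  0.064 ]] [[0.5731, -0.0648], [0.5905, -0.0892], [0.4727, -0.1698], [0.4559, -0.1456]] ((374.3688659667969, 245.4076385498047), (62.15482711791992, 12.844078063964844), 55.7131233215332)
stamp [[ 0.4025 -0.1786  0.07  ]] [[0.4222, -0.1541], [0.4318, -0.1908], [0.3829, -0.203], [0.3734, -0.1665]] ((401.50006103515625, 298.4999694824219), (22.55581283569336, 16.734956741333008), 75.96376037597656)
[[ 0.7714 -0.0193  0.056 ]]
```

View pics/crop.png

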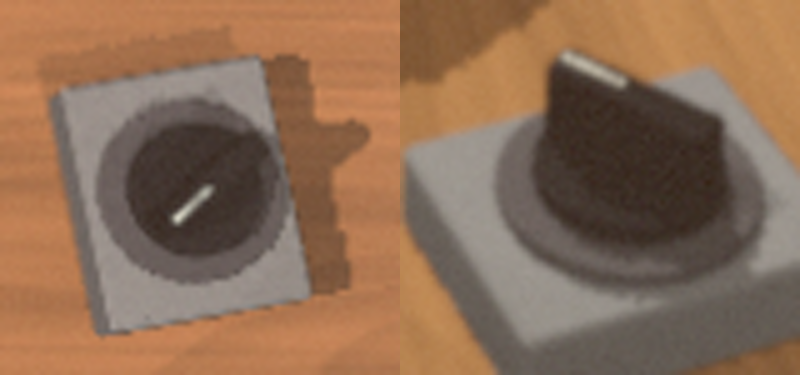

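The crop confirms a grey box with a black bar knob. Its white line runs from about (465,249) to (472,242), and the bar continues up-right to about (484,231).

```bash
cat >> h.py <<'E'
def toolmove(goal,ang=None,st=None):
    # shift in tool axes (mm) to world goal; turn deg so tool y lies at world heading ang (mod pi)
    s=st or ctrl.observe(); M=R.from_quat(s["ee_rot"]).as_matrix(); d=M.T@(np.array(goal)-s["tcp_pos"])*1000
    t=None
    if ang is not None:
        h=np.arctan2(M[1,1],M[0,1]); t=np.degrees(((h-ang)+np.pi/2)%np.pi-np.pi/2)
    return np.round(d,1),t
E
python3 - <<'E'
from h import *
c=ctrl.capture("top"); s=ctrl.capture("side")
g=cv2.cvtColor(c["pixels"],cv2.COLOR_BGR2GRAY)
m=np.zeros_like(g);m[225:262,455:488]=1
dk=((g<60)&(m>0)).astype(np.uint8); ys,xs=np.nonzero(dk); print("dark bbox",xs.min(),xs.max(),ys.min(),ys.max())
ctr=ray(c,[((xs.min()+xs.max())/2,(ys.min()+ys.max())/2)],.048)[0]; print("disc ctr",ctr, "hand", ray(c,[(469.2,243)],.048))
L=ray(c,[(465,249.4),(472.4,242.4),(484.,231.5)],.078); print("line",L[:,:2])
d=L[1]-L[0]; print("heading +x deg",np.degrees(np.arctan2(d[1],d[0])))
# side: white line crop (565,53)-(625,85) -> /5
S=ray(s,[(340+(565-400)/5,320+53/5),(340+(625-400)/5,320+85/5),(340+(718-400)/5,320+125/5)],.078); print("side line",S[:,:2]); d=S[2]-S[0]; print(np.degrees(np.arctan2(d[1],d[0])))
dd=S[1]-S[0];print(np.degrees(np.arctan2(dd[1],dd[0])))
# box edges in top: crop corners (60,92),(262,57),(310,297),(105,335)
B=ray(c,[(430+x/5,205+y/5) for x,y in[(60,92),(262,57),(310,297),(105,335)]],.034); print(B[:,:2],B.mean(0))
st=ctrl.observe();print(st["clock"])
E
```

```text
dark bbox 456 482 230 255
disc ctr [ 0.53446053 -0.34110721  0.048     ] hand [[ 0.53328843 -0.34155247  0.048     ]]
line [[ 0.51487917 -0.32229256]
 [ 0.5311175  -0.33969584]
 [ 0.55657694 -0.36723349]]
heading +x deg -46.98326617024765
side line [[ 0.51705377 -0.31859887]
 [ 0.53163114 -0.33765365]
 [ 0.55481295 -0.36173979]]
-48.805892600668805
-52.583114216755995
[[ 0.58106362 -0.28163561]
 [ 0.59956846 -0.37959957]
 [ 0.48482516 -0.39937597]
 [ 0.46572518 -0.30107915]] [ 0.5327956  -0.34042257  0.034     ]
1.5
```

Request:
{"op": "send_rows", "data": {"xyz": [[-39, -41, 0], [-39, -41, 0], [-39, -41, 0], [-39, -41, 0], [-39, -41, 0], [-39, -41, 0], [-39, -41, 0], [-39, -41, 0]], "turn": [0, 0, 0, 0, 0, 0, 0, 0], "jaw": [1, 1, 1, 1, 1, 1, 1, 1]}}

```text
clock: 2.5
tcp_pos: [0.401, 0.102, 0.23]
ee_rot: [0.23, 0.973, 0.0, 0.001]
contact_force: [0.7, -0.5, 0.7]
finger_gap: 0.0931
grip_force: 0.0
```

Request:
{"op": "send_rows", "data": {"xyz": [[-40, -42, 0], [-40, -42, 0], [-40, -42, 0], [-40, -42, 0], [-40, -42, 0], [-40, -42, 0], [-40, -42, 0], [-39, -44, 0]], "turn": [0, 0, 0, 0, 0, 0, 0, 0], "jaw": [1, 1, 1, 1, 1, 1, 1, 1]}}

```text
clock: 3.5
tcp_pos: [0.5352, -0.3432, 0.2297]
ee_rot: [0.23, 0.973, -0.0, 0.0]
contact_force: [-0.0, 0.2, 0.3]
finger_gap: 0.0928
grip_force: 0.0
```

Request:
{"op": "send_rows", "data": {"xyz": [[0, 0, 0], [0, 0, 0], [0, 0, 0], [0, 0, 0], [0, 0, 0], [0, 0, 0], [0, 0, 0], [0, 0, 0]], "turn": [10, 10, 10, 10, 10, 10, 10, 10], "jaw": [1, 1, 1, 1, 1, 1, 1, 1]}}

```text
clock: 4.5
tcp_pos: [0.5348, -0.3413, 0.2296]
ee_rot: [0.803, 0.596, -0.0, -0.0]
contact_force: [-1.3, 0.7, -0.3]
finger_gap: 0.0929
grip_force: 0.0
```

Request:
{"op": "send_rows", "data": {"xyz": [[0, 0, 0], [0, 0, 0], [0, 0, 0], [0, 0, 0], [0, 0, 0], [0, 0, 0], [0, 0, 0], [0, 0, 0]], "turn": [10, 10, 10, 10, 10, 10, 10, 10], "jaw": [1, 1, 1, 1, 1, 1, 1, 1]}}

```text
clock: 5.5
tcp_pos: [0.5348, -0.3413, 0.2296]
ee_rot: [0.998, -0.06, -0.0, -0.0]
contact_force: [0.0, -0.2, -0.0]
finger_gap: 0.0932
grip_force: 0.0
```

Request:
{"op": "send_rows", "data": {"xyz": [[0, 0, 0], [0, 0, 0], [0, 0, 0], [0, 0, 0]], "turn": [10, 10, 10, 10], "jaw": [1, 1, 1, 1]}}

```text
clock: 6.0
tcp_pos: [0.5348, -0.3413, 0.2296]
ee_rot: [0.917, -0.398, -0.0, -0.0]
contact_force: [0.0, -0.5, -0.9]
finger_gap: 0.0927
grip_force: 0.0
```

Run:
```python
from h import *
c=ctrl.capture("wrist"); im=c["pixels"].copy()
for ax,h in(((.5345,-.3415),-48),):
    h=np.radians(h)
    P=proj(c,[[ax[0]+k*.0305*np.cos(h),ax[1]+k*.0305*np.sin(h),.078] for k in(-1,0,1)])
    for p in P: cv2.circle(im,tuple(int(round(v)) for v in p),3,(0,0,255),1)
    print(P)
cv2.imwrite("pics/w1.png",im)
```

```text
[[315.67077978 262.15612772]
 [316.4123879  225.38653084]
 [317.1929029  186.68769022]]
```

View pics/w1.png

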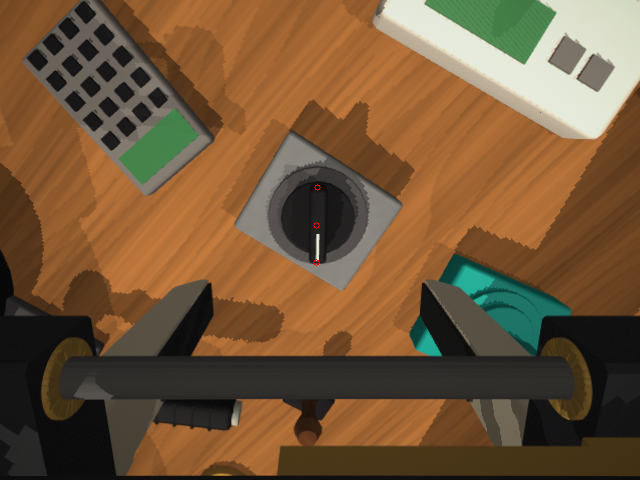

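The red prediction dots sit on the bar and the white line at (316,225), so the pose is confirmed. I lower and grip.

Request:
{"op": "send_rows", "data": {"xyz": [[0, 0, 40], [0, 0, 40], [0, 0, 40], [0, 0, 30], [0, 0, 15], [0, 0, 0]], "turn": [0, 0, 0, 0, 0, 0], "jaw": [0.5, 0.5, 0.5, 0.5, 0.5, 0.5]}}

```text
clock: 6.8
tcp_pos: [0.5343, -0.3409, 0.0638]
ee_rot: [0.919, -0.395, -0.001, -0.0]
contact_force: [1.0, -0.7, 0.8]
finger_gap: 0.0465
grip_force: 0.0
```

Request:
{"op": "send_rows", "data": {"xyz": [[0, 0, 0], [0, 0, 0], [0, 0, 0], [0, 0, 0], [0, 0, 0]], "turn": [0, 0, 0, 0, 0], "jaw": [0, 0, 0, 0, 0], "force": 12}}

```text
clock: 7.42
tcp_pos: [0.5346, -0.3424, 0.0655]
ee_rot: [0.918, -0.395, 0.0, 0.001]
contact_force: [-3.7, -3.0, 4.6]
finger_gap: 0.014
grip_force: 12.0
```

Run:
```python
from h import *
o=ctrl.observe();print(o["clock"],o["tcp_pos"],o["contact_force"],o["moment"],o["finger_gap"],o["grip_force"])
```

```text
7.425 [ 0.53460524 -0.34235344  0.0654673 ] [-3.69440547 -2.99561035  4.63188996] [-0.56090812  0.88109561  0.00406897] 0.013984003058259462 11.998360902071
```

Request:
{"op": "send_rows", "data": {"xyz": [[0, 0, 0], [0, 0, 0], [0, 0, 0], [0, 0, 0], [0, 0, 0]], "turn": [-8, -8, -8, -8, 0], "jaw": [0, 0, 0, 0, 0]}}

```text
clock: 8.05
tcp_pos: [0.5352, -0.3413, 0.0655]
ee_rot: [0.992, -0.126, 0.0, 0.0]
contact_force: [-2.1, 0.6, 5.4]
finger_gap: 0.0137
grip_force: 12.0
```

```bash
cat > o.py <<'E'
from h import *
o=ctrl.observe();M=R.from_quat(o["ee_rot"]).as_matrix()
print(round(o["clock"],2),o["tcp_pos"].round(4),"F",o["contact_force"].round(1),"M",o["moment"].round(2),round(o["finger_gap"],4),"yhead",np.degrees(np.arctan2(M[1,1],M[0,1])).round(1),"q6",o["qpos"][5].round(2))
E
python3 o.py
```

```text
8.05 [ 0.5352 -0.3413  0.0655] F [-2.1  0.6  5.4] M [0.17 0.47 0.01] 0.0137 yhead -104.5 q6 1.17
```

Request:
{"op": "send_rows", "data": {"xyz": [[0, 0, 0], [0, 0, 0], [0, 0, 0]], "turn": [-5, -5, 0], "jaw": [0, 0, 0]}}

```text
clock: 8.43
tcp_pos: [0.5353, -0.3409, 0.0654]
ee_rot: [0.999, -0.04, 0.0, -0.0]
contact_force: [-2.5, 2.5, 6.1]
finger_gap: 0.0135
grip_force: 12.0
```

```bash
python3 o.py
```

```text
8.43 [ 0.5353 -0.3409  0.0654] F [-2.5  2.5  6.1] M [ 0.45  0.48 -0.  ] 0.0135 yhead -94.5 q6 1.0
```

Request:
{"op": "send_rows", "data": {"xyz": [[0, 0, 0], [0, 0, 0], [0, 0, 0]], "turn": [-5, -5, 0], "jaw": [0, 0, 0]}}

```text
clock: 8.8
tcp_pos: [0.5353, -0.3405, 0.0655]
ee_rot: [0.999, 0.048, 0.0, -0.0]
contact_force: [-1.3, 3.5, 7.4]
finger_gap: 0.0139
grip_force: 12.0
```

```bash
python3 o.py
```

```text
8.8 [ 0.5353 -0.3405  0.0655] F [-1.3  3.5  7.4] M [0.71 0.49 0.  ] 0.0139 yhead -84.5 q6 0.83
```

Request:
{"op": "send_rows", "data": {"xyz": [[0, 0, 0], [0, 0, 0], [0, 0, 0]], "turn": [-5, -5, 0], "jaw": [0, 0, 0]}}

```text
clock: 9.18
tcp_pos: [0.5356, -0.3403, 0.0654]
ee_rot: [0.991, 0.134, 0.001, -0.001]
contact_force: [-0.3, 4.2, 6.3]
finger_gap: 0.015
grip_force: 12.6
```

```bash
python3 o.py
```

```text
9.18 [ 0.5356 -0.3403  0.0654] F [-0.3  4.2  6.3] M [ 0.79  0.2  -0.27] 0.015 yhead -74.6 q6 0.65
```

The twisting moment is −0.27 N m and the jaw has wedged slightly open, so the stop has been reached after about 60° (1.05 rad). I release, lift and check.

Request:
{"op": "send_rows", "data": {"xyz": [[0, 0, 0], [0, 0, 0], [0, 0, 0], [0, 0, -20], [0, 0, -45], [0, 0, -45], [0, 0, -45]], "turn": [-2, 0, 0, 0, 0, 0, 0], "jaw": [0, 0.5, 0.5, 0.5, 0.5, 0.5, 0.5]}}

```text
clock: 10.05
tcp_pos: [0.5348, -0.3415, 0.2228]
ee_rot: [0.989, 0.151, 0.0, 0.001]
contact_force: [-0.8, -0.5, 0.2]
finger_gap: 0.0467
grip_force: 0.0
```

Run:
```python
from h import *
c=ctrl.capture("wrist"); w=c["pixels"]; t=ctrl.capture("top")
for n,cc in(("wrist",c),("top",t)):
  for d in ctrl.trace(n,"handle_grip")[:1]: 
    ys,xs=np.nonzero(d["mask"]); r=cv2.minAreaRect(np.c_[xs,ys].astype(np.float32)); print(n,d["score"],np.round(ray(cc,cv2.boxPoints(r),.064)[:,:2],4).tolist(),np.round(ray(cc,[r[0]],.064),4))
im=t["pixels"]
a=cv2.resize(im[120:320,280:420],None,fx=3,fy=3,interpolation=cv2.INTER_CUBIC)
cv2.imwrite("pics/w2.png",np.hstack([cv2.resize(w[100:400,180:480],(380,380)),a[:380]]) if 0 else np.hstack([cv2.resize(w[80:380,160:460],(380,600)),a]))
o=ctrl.observe();print(o["clock"],o["tcp_pos"])
```

```text
wrist 0.66 [[0.5587, -0.0636], [0.585, -0.0944], [0.4753, -0.1741], [0.4442, -0.1409]] [[ 0.5191 -0.1161  0.064 ]]
top 0.73 [[0.571, -0.0649], [0.5883, -0.0883], [0.4727, -0.1706], [0.4559, -0.1473]] [[ 0.5215 -0.118   0.064 ]]
10.25 [ 0.53561332 -0.34200588  0.22252435]
```

View pics/w2.png

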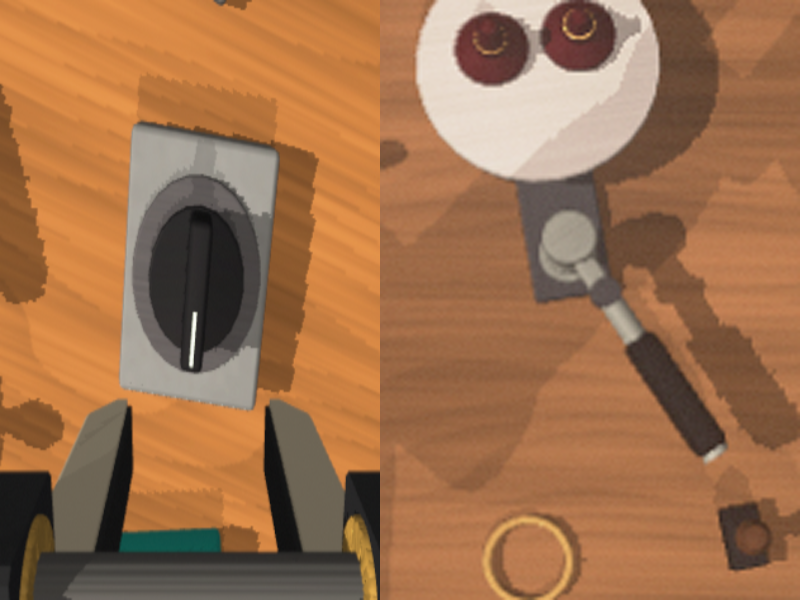

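The knob bar now lies parallel to the box's long edge, with the white line at (191,340) in the crop, so it is off. In the top crop the wrench bolt is at (568,237), the fold pivot at (606,291), and the handle runs (640,345)–(715,450). I measure it now.

```bash
cat > wr.py <<'E'
from h import *
from scipy.optimize import least_squares
def measure(c,n="top"):
    d=max(ctrl.trace(n,"handle_grip"),key=lambda d:d["score"]); m=d["mask"]&(cv2.cvtColor(c["pixels"],cv2.COLOR_BGR2HSV)[:,:,2]<75)
    ys,xs=np.nonzero(m); P=ray(c,np.c_[xs,ys],.068)[:,:2]; r=cv2.minAreaRect((P*1000).astype(np.float32))
    mu=P.mean(0);v=np.linalg.svd(P-mu,full_matrices=False)[2][0]; v=v if v[0]<0 else -v
    return np.array(r[0])/1000,r[1],np.degrees(np.arctan2(v[1],v[0])),mu
E
python3 - <<'E'
from wr import *
c=ctrl.capture("top"); print(measure(c))
f=lambda x,y,z:ray(c,[(280+(x-380)/3,120+y/3)],z)[0,:2]
h=(f(640,345,.074)+f(712,448,.074))/2; p=f(606,291,.076); tt=f(537,60,.056)
print("ends",f(640,345,.074),f(712,448,.074),"handle",h,"pivot",p,"tt",tt,np.hypot(*(h-p)))
# tongue edges near robot end at z~.012 -> corners (537,300),(610,290)
for z in(.09,.1,.11): print("bolt",z,f(568,237,z))
# base ring of the socket at (563,255)
u=(p-h)/np.hypot(*(p-h)); b=h+.144*u; print("bolt from handle",b,"|tt-b|",np.hypot(*(tt-b)))
th=np.degrees(np.arctan2(-u[1],-u[0])); a=np.degrees(np.arctan2(*(b-tt)[::-1])); print("heading",th,"away",a,"nut",.45-np.radians(th-a))
E
```

```text
(array([ 0.50983426, -0.12572424]), (101.1045913696289, 25.797025680541992), np.float64(-145.51875553181358), array([ 0.50958125, -0.12560482]))
ends [ 0.54510025 -0.09901671] [ 0.46765229 -0.15360386] handle [ 0.50637627 -0.12631028] pivot [ 0.58602053 -0.07278614] tt [ 0.7764342  -0.01768298] 0.09595854813816211
bolt 0.09 [ 0.62463385 -0.04303219]
bolt 0.1 [ 0.6224561  -0.04279015]
bolt 0.11 [ 0.62027835 -0.04254812]
bolt from handle [ 0.62589427 -0.04598939] |tt-b| 0.15317807644366485
heading -146.0973144303686 away -169.3508725791038 nut 0.04414884750061382
```

Request:
{"op": "send_rows", "data": {"xyz": [[13.4, -42.6, 0], [13.4, -42.6, 0], [13.4, -42.6, 0], [13.3, -42.6, 0], [0, 0, 0], [0, 0, 0], [0, 0, 0], [0, 0, 0]], "turn": [0, 0, 0, 0, -10, -10, -10, -10], "jaw": [0, 0, 0, 0, 0, 0, 0, 0]}}

```text
clock: 11.35
tcp_pos: [0.5338, -0.1622, 0.2177]
ee_rot: [0.876, 0.483, -0.001, -0.001]
contact_force: [-0.2, -0.0, 0.3]
finger_gap: 0.0006
grip_force: 0.0
```

Request:
{"op": "send_rows", "data": {"xyz": [[0, 0, 0], [0, 0, 0], [0, 0, 0], [0, 0, 0], [0, 0, 0], [0, 0, 0], [0, 0, 0], [0, 0, 0]], "turn": [-10, -10, -10, -10, -10, -10, -7, 0], "jaw": [0, 0, 0, 0, 0, 0, 0, 0]}}

```text
clock: 12.35
tcp_pos: [0.5339, -0.1623, 0.218]
ee_rot: [0.467, 0.884, -0.0, -0.001]
contact_force: [0.3, 0.0, -0.8]
finger_gap: 0.0005
grip_force: 0.0
```

```bash
python3 o.py; python3 -c "
from h import *
print(toolmove((.535,-.1628,.054)))"
```

```text
12.35 [ 0.5339 -0.1623  0.218 ] F [ 0.3  0.  -0.8] M [-0.03 -0.02  0.02] 0.0005 yhead 34.4 q6 -0.99
(array([ -1.4,   0.9, 164. ]), None)
```

Request:
{"op": "send_rows", "data": {"xyz": [[0, 0, 45], [0, 0, 45], [0, 0, 45], [0, 0, 29], [0, 0, 0], [8, 0, 0], [8, 0, 0], [0, 0, 0]], "turn": [0, 0, 0, 0, 0, 0, 0, 0], "jaw": [0, 0, 0, 0, 0, 0, 0, 0]}}

```text
clock: 13.35
tcp_pos: [0.5262, -0.1491, 0.057]
ee_rot: [0.466, 0.885, 0.0, 0.001]
contact_force: [0.2, -0.0, -0.1]
finger_gap: 0.0005
grip_force: 0.0
```

```bash
python3 o.py
```

```text
13.35 [ 0.5262 -0.1491  0.057 ] F [ 0.2 -0.  -0.1] M [-0.06 -0.    0.02] 0.0005 yhead 34.4 q6 -0.97
```

Request:
{"op": "send_rows", "data": {"xyz": [[8, 0, 0], [10.1, -1.1, 0], [10.1, -1.1, 0], [10.1, -1.1, 0], [10.1, -1.1, 0], [10.1, -1.1, 0], [10.1, -1.1, 0], [10.1, -1.1, 0]], "turn": [0, 4, 4, 4, 4, 4, 4, 4], "jaw": [0, 0, 0, 0, 0, 0, 0, 0]}}

```text
clock: 14.35
tcp_pos: [0.4873, -0.0816, 0.0562]
ee_rot: [0.667, 0.745, -0.001, 0.001]
contact_force: [-0.9, -4.3, 2.4]
finger_gap: 0.0004
grip_force: 2.1
```

```bash
python3 o.py
```

```text
14.35 [ 0.4873 -0.0816  0.0562] F [-0.9 -4.3  2.4] M [-0.69  0.26  0.04] 0.0004 yhead 6.3 q6 -0.38
```

Request:
{"op": "send_rows", "data": {"xyz": [[10.1, -1.1, 0], [10.1, -1.1, 0], [10.1, -1.1, 0], [10.1, -1.1, 0], [0, 0, 0]], "turn": [4, 4, 4, 4, 0], "jaw": [0, 0, 0, 0, 0]}}

```text
clock: 14.98
tcp_pos: [0.4827, -0.0404, 0.0559]
ee_rot: [0.763, 0.646, 0.0, 0.0]
contact_force: [-0.3, -0.3, -0.3]
finger_gap: 0.0004
grip_force: 0.0
```

```bash
python3 o.py
```

```text
14.97 [ 0.4827 -0.0404  0.0559] F [-0.3 -0.3 -0.3] M [-0.03  0.03 -0.05] 0.0004 yhead -9.5 q6 -0.02
```

Request:
{"op": "send_rows", "data": {"xyz": [[5, -0.5, 0], [5, -0.5, 0], [5, -0.5, 0], [0, 0, 0]], "turn": [2, 2, 2, 0], "jaw": [0, 0, 0, 0]}}

```text
clock: 15.48
tcp_pos: [0.4841, -0.026, 0.0556]
ee_rot: [0.796, 0.605, -0.0, -0.0]
contact_force: [-2.4, -2.0, 0.4]
finger_gap: 0.0004
grip_force: 1.0
```

```bash
python3 o.py; python3 -c "
from wr import *
c=ctrl.capture('top'); print(measure(c)); cv2.imwrite('pics/t3.png',c['pixels'])"
```

```text
15.47 [ 0.4841 -0.026   0.0556] F [-2.4 -2.   0.4] M [-0.32  0.33  0.  ] 0.0004 yhead -15.5 q6 0.11Traceback (most recent call last):
  File "<string>", line 3, in <module>
    c=ctrl.capture('top'); print(measure(c)); cv2.imwrite('pics/t3.png',c['pixels'])
                                 ~~~~~~~^^^
  File "wr.py", line 4, in measure
    d=max(ctrl.trace(n,"handle_grip"),key=lambda d:d["score"]); m=d["mask"]&(cv2.cvtColor(c["pixels"],cv2.COLOR_BGR2HSV)[:,:,2]<75)
ValueError: max() iterable argument is empty
```

Request:
{"op": "send_rows", "data": {"xyz": [[3.3, -0.6, 0], [3.3, -0.6, 0], [0, 0, 0]], "turn": [2, 2, 0], "jaw": [0, 0, 0]}}

```text
clock: 15.95
tcp_pos: [0.4844, -0.021, 0.0555]
ee_rot: [0.817, 0.577, -0.001, 0.001]
contact_force: [-4.7, -11.0, 2.1]
finger_gap: 0.0004
grip_force: 5.6
```

```bash
python3 o.py
```

```text
15.95 [ 0.4844 -0.021   0.0555] F [ -4.7 -11.    2.1] M [-1.71  0.91  0.14] 0.0004 yhead -19.5 q6 0.2
```

Request:
{"op": "send_rows", "data": {"xyz": [[3.3, -0.6, 0], [3.3, -0.6, 0], [3.3, -0.6, 0], [3.3, -0.6, 0], [0, 0, 0]], "turn": [2, 2, 2, 2, 0], "jaw": [0, 0, 0, 0, 0]}}

```text
clock: 16.58
tcp_pos: [0.4866, -0.0077, 0.0553]
ee_rot: [0.855, 0.519, -0.002, 0.0]
contact_force: [-9.1, -9.5, 3.8]
finger_gap: 0.0008
grip_force: 5.9
```

```bash
python3 o.py
```

```text
16.57 [ 0.4866 -0.0077  0.0553] F [-9.1 -9.5  3.8] M [-1.43  1.41  0.17] 0.0008 yhead -27.5 q6 0.36
```

Request:
{"op": "send_rows", "data": {"xyz": [[3.3, -0.6, 0], [3.3, -0.6, 0], [3.3, -0.6, 0], [3.3, -0.6, 0], [0, 0, 0]], "turn": [2, 2, 2, 2, 0], "jaw": [0, 0, 0, 0, 0]}}

```text
clock: 17.2
tcp_pos: [0.4907, 0.0053, 0.0551]
ee_rot: [0.889, 0.458, -0.002, -0.0]
contact_force: [-9.9, -8.0, 7.0]
finger_gap: 0.0006
grip_force: 6.1
```

```bash
python3 o.py; python3 -c "
from wr import *
c=ctrl.capture('side'); cv2.imwrite('pics/s3.png',cv2.resize(c['pixels'][180:330,270:470],None,fx=4,fy=4))"
```

```text
17.2 [0.4907 0.0053 0.0551] F [-9.9 -8.   7. ] M [-1.19  1.69  0.14] 0.0006 yhead -35.5 q6 0.53
```

View pics/s3.png

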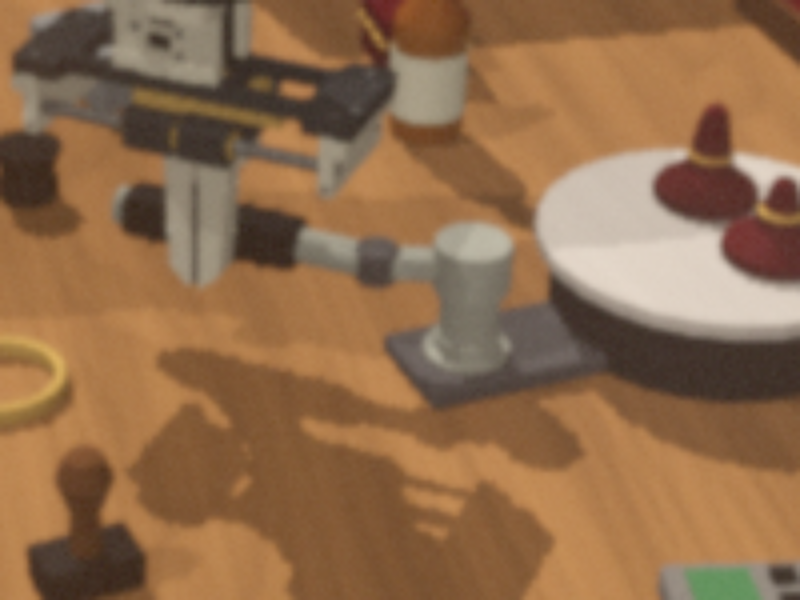

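The side crop shows the finger against the handle; the handle end is at (125,210), the pivot at (377,262), and the post at (473,268). I compute the fold from it.

```bash
python3 -c "
from wr import *
c=ctrl.capture('side')
P=ray(c,[(270+x/4,180+y/4) for x,y in[(128,211),(280,238),(377,261)]],.064)[:,:2]; print(P)
a=lambda d:np.degrees(np.arctan2(d[1],d[0]))
b=np.array([.628,-.044]); print(a(P[0]-P[2]),a(P[1]-P[2]),a(P[2]-b),np.hypot(*(P[2]-b)))"
```

```text
[[ 0.46006728  0.04979123]
 [ 0.53545107  0.00555693]
 [ 0.5804528  -0.02760941]]
147.2614246918552 143.6097298524961 160.97977525954568 0.05029301981883441
```

The fold is about 0.3. I back straight off, lift clear, and check from the top.

Request:
{"op": "send_rows", "data": {"xyz": [[-15, 0, 0], [-25, 0, 0], [-20, 0, 0], [0, 0, -45], [0, 0, -45], [0, 0, -45], [-40, 0, -20], [-40, 0, 0]], "turn": [0, 0, 0, 0, 0, 0, 0, 0], "jaw": [0, 0, 0, 0, 0, 0, 0, 0]}}

```text
clock: 18.3
tcp_pos: [0.4119, -0.1086, 0.2132]
ee_rot: [0.889, 0.458, 0.002, 0.002]
contact_force: [0.8, -0.8, -1.0]
finger_gap: 0.0004
grip_force: 0.0
```

Request:
{"op": "send_rows", "data": {"xyz": [[-50, 0, 0], [-50, 0, 0], [-50, 0, 0], [0, 0, 0]], "turn": [0, 0, 0, 0], "jaw": [0, 0, 0, 0]}}

```text
clock: 18.8
tcp_pos: [0.3221, -0.2319, 0.2108]
ee_rot: [0.89, 0.455, 0.0, 0.001]
contact_force: [0.4, -0.5, -0.4]
finger_gap: 0.0006
grip_force: 0.0
```

```bash
python3 o.py; python3 -c "
from wr import *
c=ctrl.capture('top'); a=cv2.resize(c['pixels'][120:320,140:500],None,fx=2.2,fy=2.2,interpolation=cv2.INTER_CUBIC);cv2.imwrite('pics/t4.png',a)
print(measure(c))"
```

```text
18.8 [ 0.3221 -0.2319  0.2108] F [ 0.4 -0.5 -0.4] M [-0.08  0.1  -0.05] 0.0006 yhead -35.8 q6 -0.13
(array([0.50351147, 0.02332752]), (24.798625946044922, 100.39781188964844), np.float64(145.01855792883964), array([0.50362489, 0.02332567]))
```

View pics/t4.png

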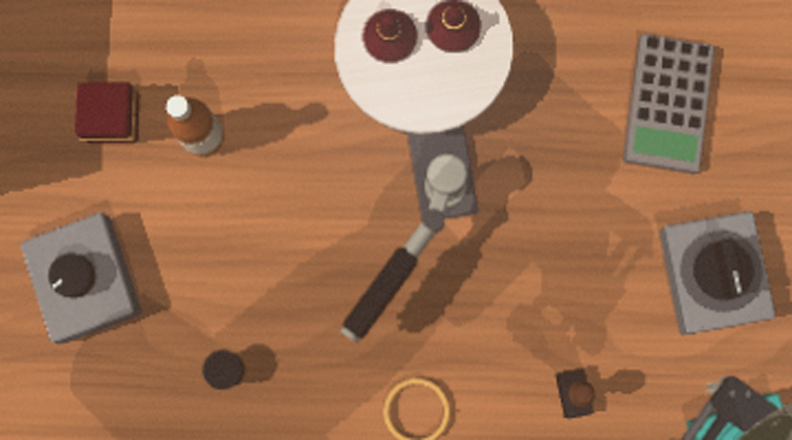

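The top view shows the handle at (380,290) plainly folded at the joint (436,220). The measured fold is about 0.33 rad, with the head at the tight angle (164° heading against 165° expected). The knob's white line is at (737,280) along the box axis, and everything else is in place.

```bash
python3 -c "
from rig import ctrl
print(ctrl.job_done())"
```

```text
the job is handed in; nothing more can be done
None
```

I turned the speed knob anticlockwise to its stop, then swung the wrench to tighten the bolt until it clicked. Its handle is left folded about 0.33 rad, short of the 0.62 limit. The arm is clear, nothing else looked moved in the last top view, and the job was handed in at about 19 s; no verdict was returned.

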